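Load three caps and hold the spring slide at the red mark

ROBOT

A 6-joint arm with a two-finger parallel gripper is mounted at the origin on a cart in front of the work surface, level with it; the furniture and walls round the work are solid. World frame = base frame: x ahead of the robot, y to its left, z up, the work surface at z = 0. Lengths are in m, angles in rad, forces in N, time in s.
With the tool pointing down it reaches from about 0.35 to 0.975 m from the base axis. Payload 4.9 kg.
Tool frame: the origin (TCP) lies midway between the tips of the shut fingers; the grasp point (between the pads) lies 19 mm behind it; z points along the fingers, y is the line along which they close (so a half turn about z gives the same grasp; the last joint's range is limited). The gripper opens to 85 mm and grips with 20 to 120 N. Pads are 22 mm wide; open, the fingers measure 114 mm over their backs; the gripper's body (76 mm by 85 mm) begins 54 mm behind the grasp point. The pads swing forward as they close: fully open they stand 13 mm farther back than shut.
Start: joints at [-1.235, 0.053, 1.613, -0, 1.476, -0.119], TCP at [0.275, -0.561, 0.231] pointing down, gripper open.
Joint ranges: [-3.01, 3.01], [-1.01, 2.22], [0.06, 2.58], [-1.02, 4.17], [0.09, 2.62], [-3.14, 3.14]. Speed limits (rad/s): [2.57, 2.57, 3.14, 3.14, 3.14, 3.14].

INTERFACE

Orientations are given as a unit quaternion [w, x, y, z].
In Python, from plant import manip gives the robot as it stands.
- The arm moves only by the tool shift_gripper, called after "Request:" as name(argument=value, ...) on one line, values as JSON. Schema: {"type":"object","properties":{"increments":{"type":"array","items":{"type":"array","items":{"type":"number"},"minItems":7,"maxItems":7},"minItems":1,"maxItems":5},"only":{"type":"string"},"quiet":{"type":"boolean"},"lines":{"type":"string"}},"required":["increments"],"additionalProperties":false}. increments is a list of rows, 1 to 5 of them, each of 7 numbers: the opening from 0.0 (shut) to 1.0 (fully open), then dx, dy, dz in shares of the most that a row can go, 1 being 62.5 mm, then a rotation vector rx, ry, rz in units of 0.1 rad; each row shifts and turns the commanded pose from where the row before left it, along the tool's axes as they then stand; what a row does not reach is not made up. A row lasts 1/8 s, in which the tool goes at most 0.0625 m and 0.188 rad, less where a joint would pass 70% of its speed; a pose out of reach is approached as far as the arm can. The fingers move at their own pace and stop on an object; the grip force is fixed at half the most. Time passes only in rows, so rows that do not move let the fingers close. The tool returns the time, the measured TCP pose, the force, the opening and the grip force at its end. only (a regular expression) keeps the lines of the reply that match it, lines (a string "A,B") keeps lines A to B, and quiet returns only ok. Input that does not fit is refused with a message, and nothing moves.
- manip.state(): the state, without advancing time (a new reading comes with each control period).
- manip.grab_frame(name): name is "scene" or "top"; returns the picture (480x640x3 uint8, red, green, blue); there is no depth.
- manip.camera_params(name): a dict with "intrinsics" (3x3 intrinsics, pixels), "xyz" and "orientation" of the camera in the world. Camera axes: x right, y down, z forward; pixel columns grow to the right and rows downward; lengths in m; the calibration is good to about 2 mm. A picture is of the moment at which its call begins. camera_params takes no time and is no camera call.
- manip.job_done(): hands the job in; it is judged then, once.
The state is a dict: "time": time; "joint_pos": joint angles; "joint_vel": joint speeds; "joint_efforts": joint torques, N m; "tool_pos": TCP position; "tool_rot": TCP orientation; "contact_force": force on the tool from outside, world axes, zero at the start; "ft_torque": the same for the moment, N m; "gripper_width": opening from 0.0 (shut) to 1.0 (fully open); "grasp_force": force on a finger pad.
Only numpy, scipy, OpenCV 4.12 (cv2) and the standard library are available. Lean on these libraries where they do the work, as an engineer would, in place of code of your own. Each camera call takes 0.05 s, during which the arm holds its last target. There are 200 camera calls.

TASK

Put exactly three of the five white caps into the open tray on the spring slide while the slide is at rest, side by side on the tray floor, and leave the other two caps standing on the bench. Then pull the slide out (the red bar is its handle) until the black pointer stands over the red index clip, and hold it there for inspection: the slide springs back when let go, so finish while still gripping it with the pointer over the clip. Leave the other things on the bench where they are.

Things in the scene. Friction and masses are not known exactly. Their poses are not given: they have to be found in the camera images.
- cap0: white threaded cap, a plain solid cylinder 22 mm across and 22 mm high, 10 to 20 g, standing on its open end on the bench; origin at the centre of its underside, z up. One of five identical caps
- cap1: white threaded cap, a plain solid cylinder 22 mm across and 22 mm high, 10 to 20 g, standing on its open end on the bench; origin at the centre of its underside, z up. One of five identical caps
- cap2: white threaded cap, a plain solid cylinder 22 mm across and 22 mm high, 10 to 20 g, standing on its open end on the bench; origin at the centre of its underside, z up. One of five identical caps
- cap3: white threaded cap, a plain solid cylinder 22 mm across and 22 mm high, 10 to 20 g, standing on its open end on the bench; origin at the centre of its underside, z up. One of five identical caps
- cap4: white threaded cap, a plain solid cylinder 22 mm across and 22 mm high, 10 to 20 g, standing on its open end on the bench; origin at the centre of its underside, z up. One of five identical caps
- fixture: the slide's fixed base, an aluminium plate 264 x 124 x 10 mm on the bench with guide rods, a black spring drum at the far end and a white scale ledge along its left (+y) side; origin on the bench near its middle; the pointer is at x = +20 mm at rest. x runs along the travel: the slide is pulled out towards the base's -x, roughly towards the robot; y left, z up
- tray_floor (a point): centre of the inner floor (black) of the white open tray that rides on the slide, 38 mm above the bench; inside 84 mm along the base's x and 104 mm along its y, walls 4 mm thick and 18 mm high; axes parallel to the base's
- slide: the slide; origin at the middle of its red handle, a level round bar 12 mm thick, 80 mm long along the base's y, on two 10 mm posts with 62 mm clear between. Origin 82 mm above the bench, 84 mm in front (-x) of the tray's centre. Axes as the base. Below it is only the slide's plate, 47 mm down; the tray's rim is 26 mm lower and starts 38 mm behind it
- pointer (a point): black pointer 2 mm wide that reaches out sideways from the slide over the scale ledge; the point is on it, over the middle of the ledge, 37 mm above the bench; it moves with the slide. A spring draws the slide back to its stop with about 4 N at rest and 80 N/m more (7 to 9 N at the mark); nothing latches it. Full travel 90 mm; the mark stands 40 to 65 mm out
- mark: red index clip on the scale ledge, the mark: 10 mm wide along the travel, 30 mm across; fixed, at a different place each time; origin at the middle of its width, 28.5 mm above the bench; its top is 3 mm under the pointer; axes as the base. The pointer is at the mark when both have the same x along the base's x axis
- black_elbow: loose black elbow fitting, 33 x 33 x 17 mm, among the caps; leave alone; origin at the centre of its underside
- yellow_driver: loose yellow screwdriver 158 mm long, 28 mm high, lying on the left; leave alone; origin under its middle
- amber_vial: loose brown glass vial with a white cap, 29 mm across, 68 mm high, standing on the right; leave alone; origin at its underside
- reagent_box: loose white and red card box, 39 x 81 x 60 mm, standing on the right; leave alone; origin at its underside

How it is judged:
On the way, in this order (a step that is already met when the one before it is completed fails the run):
1. exactly three caps lie in the tray, the other two on the bench, the slide at rest (((distance between each of cap0, cap1, cap2 and tray_floor below 0.062 m and height (world z) of cap0 between 0.0365 and 0.055 m and height (world z) of cap1 between 0.0365 and 0.055 m and height (world z) of cap2 between 0.0365 and 0.055 m and height (world z) of cap3 between -0.01 and 0.017 m and height (world z) of cap4 between -0.01 and 0.017 m) or (distance between each of cap0, cap1, cap3 and tray_floor below 0.062 m and height (world z) of cap0 between 0.0365 and 0.055 m and height (world z) of cap1 between 0.0365 and 0.055 m and height (world z) of cap2 between -0.01 and 0.017 m and height (world z) of cap3 between 0.0365 and 0.055 m and height (world z) of cap4 between -0.01 and 0.017 m) or (distance between each of cap0, cap1, cap4 and tray_floor below 0.062 m and height (world z) of cap0 between 0.0365 and 0.055 m and height (world z) of cap1 between 0.0365 and 0.055 m and height (world z) of cap2 between -0.01 and 0.017 m and height (world z) of cap3 between -0.01 and 0.017 m and height (world z) of cap4 between 0.0365 and 0.055 m) or (distance between each of cap0, cap2, cap3 and tray_floor below 0.062 m and height (world z) of cap0 between 0.0365 and 0.055 m and height (world z) of cap1 between -0.01 and 0.017 m and height (world z) of cap2 between 0.0365 and 0.055 m and height (world z) of cap3 between 0.0365 and 0.055 m and height (world z) of cap4 between -0.01 and 0.017 m) or (distance between each of cap0, cap2, cap4 and tray_floor below 0.062 m and height (world z) of cap0 between 0.0365 and 0.055 m and height (world z) of cap1 between -0.01 and 0.017 m and height (world z) of cap2 between 0.0365 and 0.055 m and height (world z) of cap3 between -0.01 and 0.017 m and height (world z) of cap4 between 0.0365 and 0.055 m) or (distance between each of cap0, cap3, cap4 and tray_floor below 0.062 m and height (world z) of cap0 between 0.0365 and 0.055 m and height (world z) of cap1 between -0.01 and 0.017 m and height (world z) of cap2 between -0.01 and 0.017 m and height (world z) of cap3 between 0.0365 and 0.055 m and height (world z) of cap4 between 0.0365 and 0.055 m) or (height (world z) of cap0 between -0.01 and 0.017 m and distance between each of cap1, cap2, cap3 and tray_floor below 0.062 m and height (world z) of cap1 between 0.0365 and 0.055 m and height (world z) of cap2 between 0.0365 and 0.055 m and height (world z) of cap3 between 0.0365 and 0.055 m and height (world z) of cap4 between -0.01 and 0.017 m) or (height (world z) of cap0 between -0.01 and 0.017 m and distance between each of cap1, cap2, cap4 and tray_floor below 0.062 m and height (world z) of cap1 between 0.0365 and 0.055 m and height (world z) of cap2 between 0.0365 and 0.055 m and height (world z) of cap3 between -0.01 and 0.017 m and height (world z) of cap4 between 0.0365 and 0.055 m) or (height (world z) of cap0 between -0.01 and 0.017 m and distance between each of cap1, cap3, cap4 and tray_floor below 0.062 m and height (world z) of cap1 between 0.0365 and 0.055 m and height (world z) of cap2 between -0.01 and 0.017 m and height (world z) of cap3 between 0.0365 and 0.055 m and height (world z) of cap4 between 0.0365 and 0.055 m) or (height (world z) of cap0 between -0.01 and 0.017 m and height (world z) of cap1 between -0.01 and 0.017 m and distance between each of cap2, cap3, cap4 and tray_floor below 0.062 m and height (world z) of cap2 between 0.0365 and 0.055 m and height (world z) of cap3 between 0.0365 and 0.055 m and height (world z) of cap4 between 0.0365 and 0.055 m)) and x of pointer in the frame of fixture above 0.01 m), for 0.2 s.
2. the slide is pulled out with the pointer over the red clip (((distance between each of cap0, cap1, cap2 and tray_floor below 0.062 m and height (world z) of cap0 between 0.0365 and 0.055 m and height (world z) of cap1 between 0.0365 and 0.055 m and height (world z) of cap2 between 0.0365 and 0.055 m and height (world z) of cap3 between -0.01 and 0.017 m and height (world z) of cap4 between -0.01 and 0.017 m) or (distance between each of cap0, cap1, cap3 and tray_floor below 0.062 m and height (world z) of cap0 between 0.0365 and 0.055 m and height (world z) of cap1 between 0.0365 and 0.055 m and height (world z) of cap2 between -0.01 and 0.017 m and height (world z) of cap3 between 0.0365 and 0.055 m and height (world z) of cap4 between -0.01 and 0.017 m) or (distance between each of cap0, cap1, cap4 and tray_floor below 0.062 m and height (world z) of cap0 between 0.0365 and 0.055 m and height (world z) of cap1 between 0.0365 and 0.055 m and height (world z) of cap2 between -0.01 and 0.017 m and height (world z) of cap3 between -0.01 and 0.017 m and height (world z) of cap4 between 0.0365 and 0.055 m) or (distance between each of cap0, cap2, cap3 and tray_floor below 0.062 m and height (world z) of cap0 between 0.0365 and 0.055 m and height (world z) of cap1 between -0.01 and 0.017 m and height (world z) of cap2 between 0.0365 and 0.055 m and height (world z) of cap3 between 0.0365 and 0.055 m and height (world z) of cap4 between -0.01 and 0.017 m) or (distance between each of cap0, cap2, cap4 and tray_floor below 0.062 m and height (world z) of cap0 between 0.0365 and 0.055 m and height (world z) of cap1 between -0.01 and 0.017 m and height (world z) of cap2 between 0.0365 and 0.055 m and height (world z) of cap3 between -0.01 and 0.017 m and height (world z) of cap4 between 0.0365 and 0.055 m) or (distance between each of cap0, cap3, cap4 and tray_floor below 0.062 m and height (world z) of cap0 between 0.0365 and 0.055 m and height (world z) of cap1 between -0.01 and 0.017 m and height (world z) of cap2 between -0.01 and 0.017 m and height (world z) of cap3 between 0.0365 and 0.055 m and height (world z) of cap4 between 0.0365 and 0.055 m) or (height (world z) of cap0 between -0.01 and 0.017 m and distance between each of cap1, cap2, cap3 and tray_floor below 0.062 m and height (world z) of cap1 between 0.0365 and 0.055 m and height (world z) of cap2 between 0.0365 and 0.055 m and height (world z) of cap3 between 0.0365 and 0.055 m and height (world z) of cap4 between -0.01 and 0.017 m) or (height (world z) of cap0 between -0.01 and 0.017 m and distance between each of cap1, cap2, cap4 and tray_floor below 0.062 m and height (world z) of cap1 between 0.0365 and 0.055 m and height (world z) of cap2 between 0.0365 and 0.055 m and height (world z) of cap3 between -0.01 and 0.017 m and height (world z) of cap4 between 0.0365 and 0.055 m) or (height (world z) of cap0 between -0.01 and 0.017 m and distance between each of cap1, cap3, cap4 and tray_floor below 0.062 m and height (world z) of cap1 between 0.0365 and 0.055 m and height (world z) of cap2 between -0.01 and 0.017 m and height (world z) of cap3 between 0.0365 and 0.055 m and height (world z) of cap4 between 0.0365 and 0.055 m) or (height (world z) of cap0 between -0.01 and 0.017 m and height (world z) of cap1 between -0.01 and 0.017 m and distance between each of cap2, cap3, cap4 and tray_floor below 0.062 m and height (world z) of cap2 between 0.0365 and 0.055 m and height (world z) of cap3 between 0.0365 and 0.055 m and height (world z) of cap4 between 0.0365 and 0.055 m)) and x of pointer in the frame of mark between -0.006 and 0.006 m and contact force between the fingers and slide above 1.5 N), for 0.3 s.
At the end, for the whole second after the job is handed in: The fingers still hold the slide (contact over 1.5 N), the slide stands still with the pointer over the red clip (within 6 mm of its middle along the travel), exactly three caps lie on the tray floor inside its walls, and the other two lie or stand on the bench (all of step 2 and linear speed of slide below 0.01 m/s); the arm keeps its last pose, push and grip.
It fails at once if the black elbow fitting is moved more than 30 mm (distance of black_elbow from where it was at the start of the episode above 0.03 m).
It fails at once if the screwdriver is moved more than 30 mm (distance of yellow_driver from where it was at the start of the episode above 0.03 m).
It fails at once if the brown vial is moved more than 30 mm (distance of amber_vial from where it was at the start of the episode above 0.03 m).
It fails at once if the card box is moved more than 30 mm (distance of reagent_box from where it was at the start of the episode above 0.03 m).
It also fails if it takes over 58 s, if anything falls off the work surface, if the arm or the gripper's body presses on something with over 40 N, if the wrist force passes 120 N, or if a joint passes its speed limit or range.

## Working session

There is one attempt and no reset: what is moved stays moved. The work goes in short steps, Python scripts to look and compute and a tool call to move; the robot and the scene stay as the last step left them, time stands still between calls to the robot, and variables do not carry over. Pictures are saved under pics/ and viewed, at most 10 in all, crops included, and the job is handed in when it is done.

```bash
ls; mkdir -p pics; python3 - <<'E'
from plant import manip
import cv2
s=manip.state();print(s['time'],s['tool_pos'],s['tool_rot'])
for n in("scene","top"):
    p=manip.camera_params(n);print(n,p)
    cv2.imwrite(f"pics/{n}0.png",manip.grab_frame(n)[:,:,::-1])
E
```

```text
pics
plant.py
0.0 [ 0.27434617 -0.56086659  0.23006146] [-1.03303868e-03  9.74257993e-01  2.25433548e-01 -1.02561023e-04]
scene {'intrinsics': array([[604.1896009 ,   0.        , 312.02416192],
       [  0.        , 604.1896009 , 239.5740022 ],
       [  0.        ,   0.        ,   1.        ]]), 'xyz': array([0.06442259, 0.67499297, 1.02071308]), 'orientation': array([ 0.08022706, -0.21346902,  0.89457221, -0.38436331])}
top {'intrinsics': array([[531.14414923,   0.        , 317.08281842],
       [  0.        , 531.14414923, 236.6776413 ],
       [  0.        ,   0.        ,   1.        ]]), 'xyz': array([ 0.28311961, -0.2077179 ,  1.26842637]), 'orientation': array([-0.06106489,  0.71063683, -0.69843789,  0.05874432])}
```

View pics/top0.png

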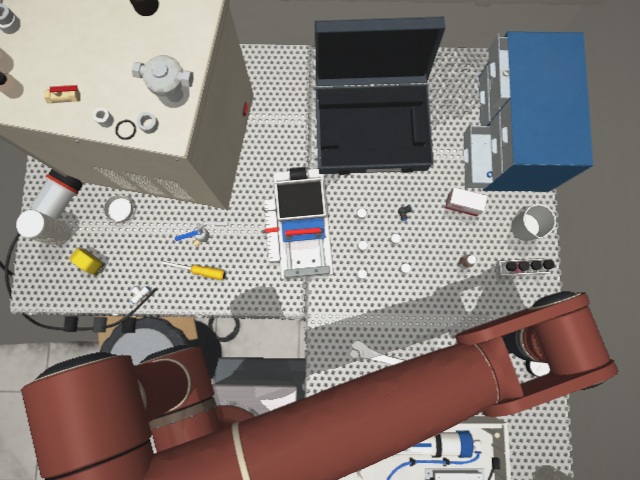

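View pics/scene0.png

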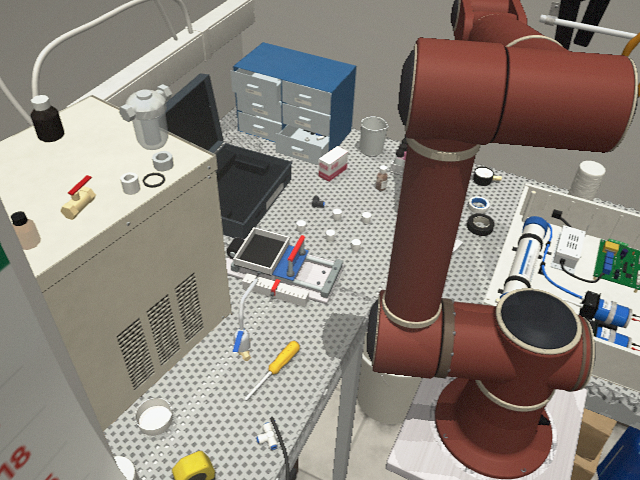

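The top view shows the caps at about (362,213), (362,245), (396,239), (362,274) and (406,268), and the elbow at (404,213). The tray is at (300,200), the red bar at (303,231) and the clip at (271,230).

```bash
cat > h.py <<'E'
from plant import manip
import numpy as np, cv2
from scipy.spatial.transform import Rotation as R
def rot(q): return R.from_quat(np.roll(q,-1))
def cast(n,uv,z):
    p=manip.camera_params(n); d=np.linalg.inv(p['intrinsics'])@np.array([uv[0],uv[1],1.])
    d=rot(p['orientation']).apply(d); o=p['xyz']; return o+d*(z-o[2])/d[2]
def proj(n,P):
    p=manip.camera_params(n); c=rot(p['orientation']).inv().apply(np.array(P)-p['xyz'])
    q=p['intrinsics']@c; return q[:2]/q[2]
def blobs(m,lo,hi):
    k,_,st,c=cv2.connectedComponentsWithStats(m.astype(np.uint8))
    return [(c[i].round(1),st[i]) for i in range(1,k) if lo<=st[i][4]<=hi]
E
python3 - <<'E'
from h import *
im=cv2.imread('pics/top0.png'); hsv=cv2.cvtColor(im,cv2.COLOR_BGR2HSV)
x0,y0,x1,y1=340,195,425,290
m=np.zeros(im.shape[:2],bool); m[y0:y1,x0:x1]=((im.min(2)>222))[y0:y1,x0:x1]
for c,s in blobs(m,25,140): print('cap',c,s,cast('top',c,.02).round(4))
red=(hsv[...,1]>150)&((hsv[...,0]<6)|(hsv[...,0]>174))&(hsv[...,2]>110)
r=np.zeros_like(m); r[215:245,255:335]=red[215:245,255:335]
for c,s in blobs(r,5,900): 
    print('red',c,s,cast('top',c,.082).round(4),cast('top',c,.0285).round(4))
a=im[160:285,250:425]; cv2.imwrite('pics/z1.png',cv2.resize(a,None,fx=4.5,fy=4.5,interpolation=cv2.INTER_CUBIC))
E
```

```text
cap [361.5 212.5] [358 209   8   8  52] [ 0.5577 -0.3074  0.02  ]
cap [395.7 237.7] [392 234   9   8  56] [ 0.4977 -0.3891  0.02  ]
cap [362.7 244.6] [359 241   9   8  59] [ 0.4797 -0.3105  0.02  ]
cap [405.7 267.6] [402 264   9   8  59] [ 0.4265 -0.4122  0.02  ]
cap [361.7 273.4] [358 269   8   9  57] [ 0.4109 -0.3084  0.02  ]
red [271.4 229.7] [265 228  13   4  42] [ 0.5006 -0.098   0.082 ] [ 0.5104 -0.093   0.0285]
red [302.8 231.2] [286 228  35   8 157] [ 0.4984 -0.1694  0.082 ] [ 0.5081 -0.1677  0.0285]
```

View pics/z1.png

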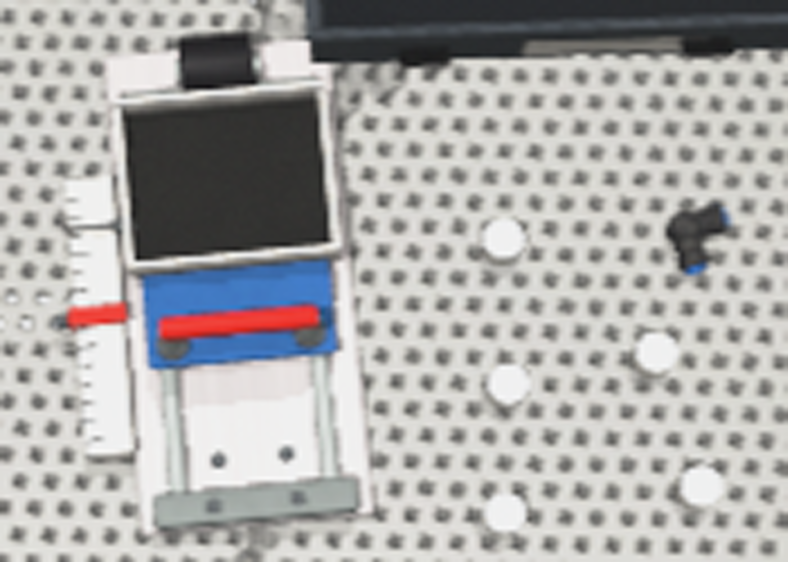

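The 4.5x crop shows the pointer at full-image (270.4,210.2) and the clip at (271.4,229.7). Black floor, bar and ledge are clearly visible, and the base is yawed by a few degrees. Next I measure the fixture.

```bash
python3 - <<'E'
from h import *
im=cv2.imread('pics/top0.png'); f=lambda x,y:(250+(x+.5)/4.5-.5,160+(y+.5)/4.5-.5)
hsv=cv2.cvtColor(im,cv2.COLOR_BGR2HSV)
w=lambda n,uv,z:cast(n,uv,z)[:2]
def yaw(a,b): d=b-a; return np.degrees(np.arctan2(d[1],d[0])).round(2)
# rim outer corners, z=.056
C=[w('top',f(*p),.056) for p in [(117,93),(326,84),(342,246),(128,268)]]
print('rim',np.round(C,4),'centre',np.mean(C,0).round(4))
print('yaws x',yaw(C[3],C[0]),yaw(C[2],C[1]),'y',yaw(C[1],C[0])-90,yaw(C[2],C[3])-90)
print('yaw left plate',yaw(w('top',f(145,525),.01),w('top',f(108,60),.01)))
red=(hsv[...,1]>150)&((hsv[...,0]<6)|(hsv[...,0]>174))&(hsv[...,2]>110)
r=np.zeros(red.shape,np.uint8); r[224:240,283:325]=red[224:240,283:325]
ys,xs=np.nonzero(r); p=np.array([w('top',(x,y),.085) for x,y in zip(xs,ys)])
u,s,v=np.linalg.svd(p-p.mean(0)); print('bar',p.mean(0).round(4),np.degrees(np.arctan2(*v[0][::-1])))
print('pointer',w('top',f(92,226),.037),'clip',w('top',(271.4,229.7),.0285))
sc=cv2.imread('pics/scene0.png'); h=cv2.cvtColor(sc,cv2.COLOR_BGR2HSV)
r2=(h[...,1]>150)&((h[...,0]<6)|(h[...,0]>174))&(h[...,2]>110); m=np.zeros_like(r2); m[225:300,260:320]=r2[225:300,260:320]
for c,s in blobs(m,8,900): print('scene red',c,s,w('scene',c,.082).round(4),w('scene',c,.0285).round(4))
m=np.zeros_like(r2); m[205:255,290:380]=(sc.min(2)>215)[205:255,290:380]
for c,s in blobs(m,20,200): print('scene cap',c,s,w('scene',c,.014).round(4))
E
```

```text
rim [[ 0.624  -0.1017]
 [ 0.6308 -0.2112]
 [ 0.5441 -0.2209]
 [ 0.5306 -0.1103]] centre [ 0.5824 -0.161 ]
yaws x 5.23 6.37 y 3.519999999999996 6.969999999999999
yaw left plate 6.18
bar [ 0.4977 -0.1695] -83.7239324595938
pointer [ 0.55671141 -0.08909115] clip [ 0.51040213 -0.09302918]
scene red [296.  248.1] [288 235  17  26 126] [ 0.5013 -0.171 ] [ 0.5262 -0.2192]
scene red [275.1 284.9] [272 279   8  14  53] [ 0.4896 -0.0542] [ 0.5138 -0.0957]
scene cap [336.7 210.9] [333 208   9   6  41] [ 0.5033 -0.3993]
scene cap [366.2 214.3] [362 212  10   6  46] [ 0.4318 -0.4221]
scene cap [300.5 222.6] [296 220  10   6  46] [ 0.5645 -0.3174]
scene cap [330.  232.1] [326 229   9   7  45] [ 0.485  -0.3201]
scene cap [355.7 241.6] [351 239  10   6  49] [ 0.4159 -0.3184]
```

The base is yawed about 6°, the handle is at (0.498,-0.1695), the tray centre at (0.5815,-0.161), and the pull is about 46.5 mm. First I turn the tool so that y lies along the base x.

Units first: shifts go in shares of 62.5 mm and turns go in units of 0.1 rad. So -0.174 rad is -1.74.

```bash
cat > go.py <<'E'
import sys
from h import *
def show(t):
    s=manip.state(); r=rot(s['tool_rot'])
    print('t',round(s['time'],2),'pos',s['tool_pos'].round(4),'yawY',np.degrees(np.arctan2(*r.apply([0,1,0])[:2][::-1])).round(2),'w',round(s['gripper_width'],3),
     'delta tool',r.inv().apply(np.array(t)-s['tool_pos']).round(4),'tilt',r.apply([0,0,1]).round(4))
if __name__=='__main__': show([float(a) for a in sys.argv[1:4]])
E
```

Request:
shift_gripper(increments=[[0.55,0,0,0,0,0,-1.74],[0.55,0,0,0,0,0,-1.74],[0.55,0,0,0,0,0,-1.74],[0.55,0,0,0,0,0,-1.74],[0.55,0,0,0,0,0,-1.74]])

```text
time: 0.72
tool_pos: [0.2744, -0.5611, 0.2305]
tool_rot: [-0.001, 0.787, 0.617, 0.0]
contact_force: [-0.6, 0.2, 0.2]
gripper_width: 0.552
grasp_force: 0.0
```

Request:
shift_gripper(increments=[[0.55,0,0,0,0,0,-1.74],[0.55,0,0,0,0,0,-1.76],[0.55,0,0,0,0,0,0]])

```text
time: 1.1
tool_pos: [0.2744, -0.5612, 0.2307]
tool_rot: [-0.0, 0.67, 0.742, 0.0]
contact_force: [-0.2, -0.0, -0.1]
gripper_width: 0.548
grasp_force: 0.0
```

```bash
python3 go.py .4797 -.3105 .12
```

```text
t 1.1 pos [ 0.2744 -0.5612  0.2307] yawY 5.84 w 0.548 delta tool [0.2284 0.2297 0.1109] tilt [-3.e-04  1.e-03 -1.e+00]
```

In the tool's units: 0.038 m is 0.608, 0.01 m is 0.16.

Request:
shift_gripper(increments=[[0.55,0.608,0.608,0.16,0,0,0],[0.55,0.608,0.608,0.16,0,0,0],[0.55,0.608,0.608,0.16,0,0,0],[0.55,0.608,0.608,0.16,0,0,0],[0.55,0.608,0.608,0.16,0,0,0]])

```text
time: 1.72
tool_pos: [0.4446, -0.3512, 0.1809]
tool_rot: [0.0, 0.671, 0.742, 0.0]
contact_force: [0.9, -0.2, -0.0]
gripper_width: 0.552
grasp_force: 0.0
```

Request:
shift_gripper(increments=[[0.55,0.6144,0.6352,0.16,0,0,0],[0.55,0,0,0.48,0,0,0],[0.55,0,0,0,0,0,0],[0.55,0,0,0,0,0,0]])

```text
time: 2.22
tool_pos: [0.4793, -0.311, 0.142]
tool_rot: [0.0, 0.67, 0.742, -0.0]
contact_force: [0.2, -1.1, 1.1]
gripper_width: 0.548
grasp_force: 0.0
```

```bash
python3 go.py .4797 -.3105 .004
```

```text
t 2.23 pos [ 0.4793 -0.311   0.142 ] yawY 5.85 w 0.548 delta tool [0.0005 0.0004 0.138 ] tilt [ 5.e-04 -4.e-04 -1.e+00]
```

In the tool's units: 0.05 m is 0.8, 0.025 m is 0.4.

Request:
shift_gripper(increments=[[0.55,0,0,0.8,0,0,0],[0.55,0,0,0.8,0,0,0],[0.55,0,0,0.4,0,0,0],[0.55,0,0,0.208,0,0,0],[0.0,0,0,0,0,0,0]])

```text
time: 2.85
tool_pos: [0.4793, -0.3111, 0.0038]
tool_rot: [0.0, 0.67, 0.742, 0.0]
contact_force: [0.5, -0.3, -0.0]
gripper_width: 0.348
grasp_force: 0.0
```

Request:
shift_gripper(increments=[[0,0,0,0,0,0,0],[0,0,0,0,0,0,0],[0,0,0,0,0,0,0]])

```text
time: 3.22
tool_pos: [0.4803, -0.3114, 0.005]
tool_rot: [0.002, 0.669, 0.743, -0.0]
contact_force: [-0.5, 0.6, 4.5]
gripper_width: 0.23
grasp_force: 59.1
```

Request:
shift_gripper(increments=[[0,0,0,-0.32,0,0,0],[0,0,0,-0.64,0,0,0],[0,0,0,-0.64,0,0,0],[0,0,0,-0.64,0,0,0]])

```text
time: 3.72
tool_pos: [0.4793, -0.3103, 0.1458]
tool_rot: [0.0, 0.669, 0.743, 0.0]
contact_force: [-0.1, 0.0, 0.2]
gripper_width: 0.227
grasp_force: 58.8
```

```bash
python3 - <<'E'
from h import *
a=manip.grab_frame('scene')[150:300,220:420,::-1]; cv2.imwrite('pics/s2.png',cv2.resize(a,None,fx=4,fy=4,interpolation=cv2.INTER_CUBIC))
E
python3 go.py .5815 -.1607 .15
```

```text
t 3.77 pos [ 0.4821 -0.3125  0.1526] yawY 5.98 w 0.23 delta tool [0.1407 0.1147 0.0024] tilt [ 0.0086 -0.0071 -0.9999]
```

View pics/s2.png

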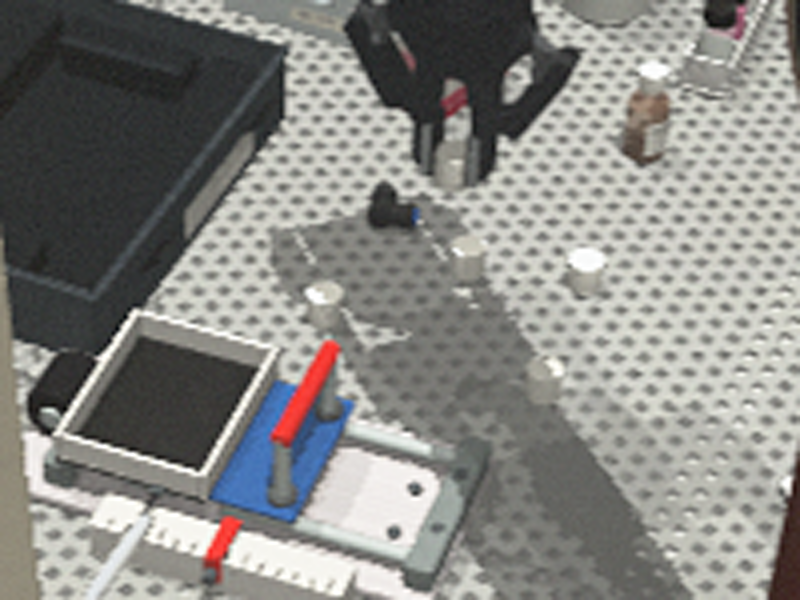

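The cap is gripped and hanging straight at crop (452,165). The other caps and the elbow are undisturbed. I carry it to the tray's right-hand place.

In the tool's units: 0.04 m is 0.64, 0.0293 m is 0.4688.

Request:
shift_gripper(increments=[[0,0.4272,0.4688,0,0,0,0],[0,0.4272,0.4688,0,0,0,0],[0,0.4272,0.4688,0,0,0,0],[0,0.4272,0.4688,0,0,0,0],[0,0,0,0.64,0,0,0]])

```text
time: 4.4
tool_pos: [0.5894, -0.1913, 0.1085]
tool_rot: [0.005, 0.668, 0.744, 0.002]
contact_force: [0.7, -0.0, -0.8]
gripper_width: 0.23
grasp_force: 58.9
```

Request:
shift_gripper(increments=[[0,0,0,0,0,0,0],[0,0,0,0,0,0,0],[0,0,0,0,0,0,0]])

```text
time: 4.78
tool_pos: [0.5856, -0.193, 0.1055]
tool_rot: [0.001, 0.67, 0.743, 0.0]
contact_force: [0.3, -0.1, 0.4]
gripper_width: 0.229
grasp_force: 58.9
```

```bash
python3 go.py .5848 -.1925 .0440
```

```text
t 4.78 pos [ 0.5856 -0.193   0.1055] yawY 5.91 w 0.229 delta tool [ 0.0007 -0.0009  0.0615] tilt [ 0.0028 -0.0013 -1.    ]
```

In the tool's units: 0.03 m is 0.48, 0.02 m is 0.32.

Request:
shift_gripper(increments=[[0,0,0,0.48,0,0,0],[0,0,0,0.32,0,0,0],[0,0,0,0.16,0,0,0],[0,0,0,0,0,0,0],[0.4,0,0,0,0,0,0]])

```text
time: 5.4
tool_pos: [0.5852, -0.1923, 0.0438]
tool_rot: [0.0, 0.669, 0.743, 0.0]
contact_force: [0.3, 0.2, -0.5]
gripper_width: 0.395
grasp_force: 0.0
```

Request:
shift_gripper(increments=[[0.4,0,0,0,0,0,0],[0.4,0,0,0,0,0,0],[0.4,0,0,-0.8,0,0,0],[0.4,0,0,-0.8,0,0,0]])

```text
time: 5.9
tool_pos: [0.5841, -0.1917, 0.1435]
tool_rot: [-0.001, 0.669, 0.743, -0.0]
contact_force: [0.8, -0.1, -0.7]
gripper_width: 0.4
grasp_force: 0.0
```

```bash
python3 go.py .5577 -.3074 .14
```

```text
t 5.9 pos [ 0.5841 -0.1917  0.1435] yawY 5.96 w 0.4 delta tool [-0.1123 -0.0382  0.0035] tilt [-1.9e-03  9.0e-04 -1.0e+00]
```

Next is the second cap at (.5577,-.3074).

In the tool's units: 0.04 m is 0.64, -0.0372 m is -0.5952.

Request:
shift_gripper(increments=[[0.4,-0.5952,-0.2064,0,0,0,0],[0.4,-0.5952,-0.2064,0,0,0,0],[0.4,-0.5952,-0.2064,0,0,0,0],[0.4,0,0,0.64,0,0,0],[0.4,0,0,0.64,0,0,0]])

```text
time: 6.52
tool_pos: [0.5582, -0.3082, 0.0632]
tool_rot: [0.001, 0.67, 0.743, 0.0]
contact_force: [0.0, 0.3, -0.2]
gripper_width: 0.402
grasp_force: 0.0
```

Request:
shift_gripper(increments=[[0.4,0,0,0,0,0,0],[0.4,0,0,0,0,0,0],[0.4,0,0,0,0,0,0]])

```text
time: 6.9
tool_pos: [0.5594, -0.3079, 0.0661]
tool_rot: [0.002, 0.669, 0.743, 0.0]
contact_force: [0.1, -0.6, 0.0]
gripper_width: 0.396
grasp_force: 0.0
```

```bash
python3 go.py .5577 -.3074 .004
python3 - <<'E'
from h import *
a=manip.grab_frame('scene')[150:300,220:420,::-1]; cv2.imwrite('pics/s3.png',cv2.resize(a,None,fx=4,fy=4,interpolation=cv2.INTER_CUBIC))
E
```

```text
t 6.9 pos [ 0.5594 -0.3079  0.0661] yawY 5.98 w 0.396 delta tool [ 0.0009 -0.0019  0.0621] tilt [ 0.0036 -0.0025 -1.    ]
```

View pics/s3.png

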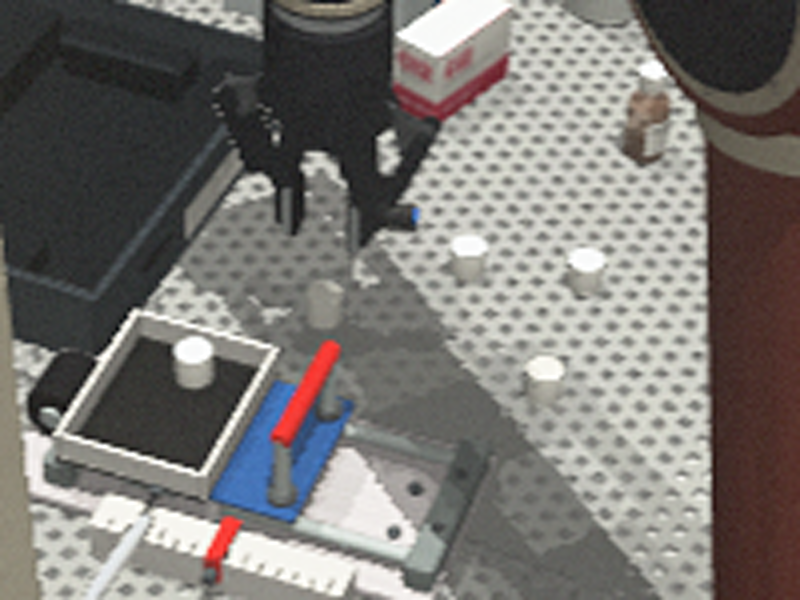

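The first cap stands upright in the tray at crop (195,362). The second is between the fingers at (325,303), so I go down and take it.

Request:
shift_gripper(increments=[[0.4,0,-0.016,0.48,0,0,0],[0.4,0,0,0.352,0,0,0],[0.4,0,0,0.144,0,0,0],[0.4,0,0,0,0,0,0],[0.0,0,0,0,0,0,0]])

```text
time: 7.58
tool_pos: [0.5576, -0.3076, 0.0035]
tool_rot: [0.001, 0.669, 0.743, 0.0]
contact_force: [0.3, 0.4, 0.0]
gripper_width: 0.231
grasp_force: 58.6
```

Request:
shift_gripper(increments=[[0,0,0,0,0,0,0],[0,0,0,0,0,0,0],[0,0,0,-0.48,0,0,0],[0,0,0,-0.8,0,0,0],[0,0,0,-0.8,0,0,0]])

```text
time: 8.2
tool_pos: [0.5565, -0.3069, 0.1334]
tool_rot: [-0.0, 0.669, 0.743, -0.0]
contact_force: [0.9, -0.6, -0.2]
gripper_width: 0.23
grasp_force: 58.7
```

Request:
shift_gripper(increments=[[0,0,0,0,0,0,0],[0,0,0,0,0,0,0]])

```text
time: 8.45
tool_pos: [0.5566, -0.307, 0.132]
tool_rot: [-0.0, 0.669, 0.743, -0.0]
contact_force: [-0.4, 0.3, -1.2]
gripper_width: 0.231
grasp_force: 58.7
```

```bash
python3 go.py .5815 -.1607 .1
```

```text
t 8.45 pos [ 0.5566 -0.307   0.132 ] yawY 5.96 w 0.231 delta tool [0.1429 0.04   0.0321] tilt [-3.e-04  2.e-04 -1.e+00]
```

In the tool's units: 0.0476 m is 0.7616, 0.03 m is 0.48.

Request:
shift_gripper(increments=[[0,0.7616,0.2128,0,0,0,0],[0,0.7616,0.2128,0,0,0,0],[0,0.7616,0.2128,0,0,0,0],[0,0,0,0.48,0,0,0],[0,0,0,0,0,0,0]])

```text
time: 9.07
tool_pos: [0.5784, -0.159, 0.0972]
tool_rot: [-0.005, 0.669, 0.743, -0.002]
contact_force: [0.3, -0.1, -0.1]
gripper_width: 0.229
grasp_force: 58.8
```

Request:
shift_gripper(increments=[[0,0,0,0,0,0,0],[0,0,0,0,0,0,0]])

```text
time: 9.32
tool_pos: [0.5822, -0.1618, 0.1032]
tool_rot: [0.001, 0.67, 0.743, 0.0]
contact_force: [0.0, 0.6, 0.0]
gripper_width: 0.232
grasp_force: 58.8
```

```bash
python3 go.py .5815 -.1607 .0435
```

```text
t 9.32 pos [ 0.5822 -0.1618  0.1032] yawY 5.9 w 0.232 delta tool [ 0.0012 -0.0006  0.0597] tilt [ 1.2e-03 -5.0e-04 -1.0e+00]
```

Request:
shift_gripper(increments=[[0,0,0,0.48,0,0,0],[0,0,0,0.32,0,0,0],[0,0,0,0.136,0,0,0],[0,0,0,0,0,0,0],[0.4,0,0,0,0,0,0]])

```text
time: 9.95
tool_pos: [0.5825, -0.1613, 0.0449]
tool_rot: [0.001, 0.669, 0.743, 0.0]
contact_force: [-1.0, -0.3, -0.1]
gripper_width: 0.399
grasp_force: 0.0
```

Request:
shift_gripper(increments=[[0.4,0,0,0,0,0,0],[0.4,0,0,0,0,0,0],[0.4,0,0,-0.8,0,0,0],[0.4,0,0,-0.8,0,0,0],[0.4,0,0,0,0,0,0]])

```text
time: 10.58
tool_pos: [0.5852, -0.1623, 0.1504]
tool_rot: [0.005, 0.669, 0.743, 0.002]
contact_force: [0.4, -0.9, -1.0]
gripper_width: 0.401
grasp_force: 0.0
```

```bash
python3 go.py .4109 -.3084 .14
```

```text
t 10.57 pos [ 0.5852 -0.1623  0.1504] yawY 5.97 w 0.401 delta tool [-0.1271 -0.1886  0.0092] tilt [ 0.0104 -0.0043 -0.9999]
```

In the tool's units: -0.0464 m is -0.7424, -0.032 m is -0.512.

Request:
shift_gripper(increments=[[0.4,-0.512,-0.7424,0,0,0,0],[0.4,-0.512,-0.7424,0,0,0,0],[0.4,-0.512,-0.7424,0,0,0,0],[0.4,-0.512,-0.7424,0,0,0,0],[0.4,0,0,0.96,0,0,0]])

```text
time: 11.2
tool_pos: [0.4113, -0.3131, 0.0883]
tool_rot: [0.006, 0.671, 0.741, -0.001]
contact_force: [0.3, -0.0, -0.9]
gripper_width: 0.399
grasp_force: 0.0
```

Request:
shift_gripper(increments=[[0.4,0,0,0.16,0,0,0],[0.4,0,0,0,0,0,0],[0.4,0,0,0,0,0,0],[0.4,0,0,0,0,0,0]])

```text
time: 11.7
tool_pos: [0.4118, -0.3082, 0.0757]
tool_rot: [0.002, 0.669, 0.743, -0.0]
contact_force: [0.9, -0.8, 0.5]
gripper_width: 0.405
grasp_force: 0.0
```

```bash
python3 go.py .4109 -.3084 .004
```

```text
t 11.7 pos [ 0.4118 -0.3082  0.0757] yawY 6.02 w 0.405 delta tool [ 0.     -0.0011  0.0717] tilt [ 0.0023 -0.0023 -1.    ]
```

Request:
shift_gripper(increments=[[0.4,0,0,0.64,0,0,0],[0.4,0,0,0.336,0,0,0],[0.4,0,0,0.16,0,0,0],[0.4,0,0,0,0,0,0],[0.0,0,0,0,0,0,0]])

```text
time: 12.32
tool_pos: [0.4114, -0.3084, 0.0044]
tool_rot: [0.001, 0.669, 0.743, -0.0]
contact_force: [0.7, -0.1, 1.0]
gripper_width: 0.229
grasp_force: 58.6
```

Request:
shift_gripper(increments=[[0,0,0,0,0,0,0],[0,0,0,0,0,0,0],[0,0,0,-0.48,0,0,0],[0,0,0,-0.8,0,0,0],[0,0,0,-0.8,0,0,0]])

```text
time: 12.95
tool_pos: [0.4099, -0.3071, 0.1336]
tool_rot: [-0.001, 0.669, 0.743, 0.0]
contact_force: [0.8, -0.7, -0.7]
gripper_width: 0.232
grasp_force: 58.8
```

Request:
shift_gripper(increments=[[0,0,0,-0.16,0,0,0],[0,0,0,0,0,0,0]])

```text
time: 13.2
tool_pos: [0.4105, -0.3077, 0.1431]
tool_rot: [0.0, 0.669, 0.743, -0.0]
contact_force: [-0.2, 0.0, -1.1]
gripper_width: 0.224
grasp_force: 58.8
```

```bash
python3 go.py .5782 -.1289 .14
```

```text
t 13.2 pos [ 0.4105 -0.3077  0.1431] yawY 5.96 w 0.224 delta tool [0.1604 0.1854 0.0031] tilt [ 7.e-04 -7.e-04 -1.e+00]
```

In the tool's units: 0.0405 m is 0.648, 0.035 m is 0.56.

Request:
shift_gripper(increments=[[0,0.56,0.648,0,0,0,0],[0,0.56,0.648,0,0,0,0],[0,0.56,0.648,0,0,0,0],[0,0.56,0.648,0,0,0,0],[0,0.3264,0.3744,0,0,0,0]])

```text
time: 13.82
tool_pos: [0.5778, -0.1262, 0.1394]
tool_rot: [-0.002, 0.669, 0.744, -0.001]
contact_force: [0.4, -0.3, -0.1]
gripper_width: 0.232
grasp_force: 58.9
```

Request:
shift_gripper(increments=[[0,0,0,0.64,0,0,0],[0,0,0,0,0,0,0],[0,0,0,0,0,0,0],[0,0,0,0,0,0,0]])

```text
time: 14.32
tool_pos: [0.5787, -0.1295, 0.1041]
tool_rot: [0.001, 0.67, 0.743, 0.0]
contact_force: [-0.1, -0.5, -0.1]
gripper_width: 0.233
grasp_force: 58.9
```

```bash
python3 go.py .5782 -.1289 .0440
```

```text
t 14.32 pos [ 0.5787 -0.1295  0.1041] yawY 5.92 w 0.233 delta tool [ 0.0006 -0.0005  0.0601] tilt [ 1.8e-03 -6.0e-04 -1.0e+00]
```

Request:
shift_gripper(increments=[[0,0,0,0.48,0,0,0],[0,0,0,0.32,0,0,0],[0,0,0,0.152,0,0,0],[0,0,0,0,0,0,0],[0.4,0,0,0,0,0,0]])

```text
time: 14.95
tool_pos: [0.5787, -0.129, 0.0439]
tool_rot: [0.001, 0.669, 0.743, 0.0]
contact_force: [0.3, -0.3, 0.5]
gripper_width: 0.399
grasp_force: 0.0
```

Request:
shift_gripper(increments=[[0.4,0,0,0,0,0,0],[0.4,0,0,0,0,0,0],[0.4,0,0,-0.8,0,0,0],[0.4,0,0,-0.8,0,0,0],[0.4,0,0,0,0,0,0]])

```text
time: 15.58
tool_pos: [0.5816, -0.13, 0.1496]
tool_rot: [0.005, 0.669, 0.743, 0.002]
contact_force: [-0.2, 0.3, 0.3]
gripper_width: 0.398
grasp_force: 0.0
```

Request:
shift_gripper(increments=[[0.4,0,0,0,0,0,0],[0.4,0,0,0,0,0,0]])

```text
time: 15.82
tool_pos: [0.5769, -0.1284, 0.1412]
tool_rot: [-0.002, 0.669, 0.743, -0.001]
contact_force: [-0.4, -0.1, -0.7]
gripper_width: 0.399
grasp_force: 0.0
```

```bash
python3 go.py .498 -.1695 .13
```

```text
t 15.82 pos [ 0.5769 -0.1284  0.1412] yawY 5.96 w 0.399 delta tool [-0.0327 -0.0827  0.0114] tilt [-0.0033  0.0012 -1.    ]
```

In the tool's units: -0.042 m is -0.672, -0.0162 m is -0.2592.

Request:
shift_gripper(increments=[[0.4,-0.2592,-0.672,0,0,0,0],[0.4,-0.2592,-0.672,0.16,0,0,0],[0.4,0,0,0,0,0,0],[0.4,0,0,0,0,0,0]])

```text
time: 16.32
tool_pos: [0.4979, -0.1695, 0.1326]
tool_rot: [-0.001, 0.67, 0.743, 0.0]
contact_force: [0.3, -0.1, 0.8]
gripper_width: 0.402
grasp_force: 0.0
```

```bash
python3 go.py .498 -.1695 .061
python3 - <<'E'
from h import *
a=manip.grab_frame('scene')[200:310,210:370,::-1]; cv2.imwrite('pics/s4.png',cv2.resize(a,None,fx=5,fy=5,interpolation=cv2.INTER_CUBIC))
E
```

```text
t 16.32 pos [ 0.4979 -0.1695  0.1326] yawY 5.94 w 0.402 delta tool [-0.      0.0001  0.0716] tilt [-7.e-04  8.e-04 -1.e+00]
```

View pics/s4.png

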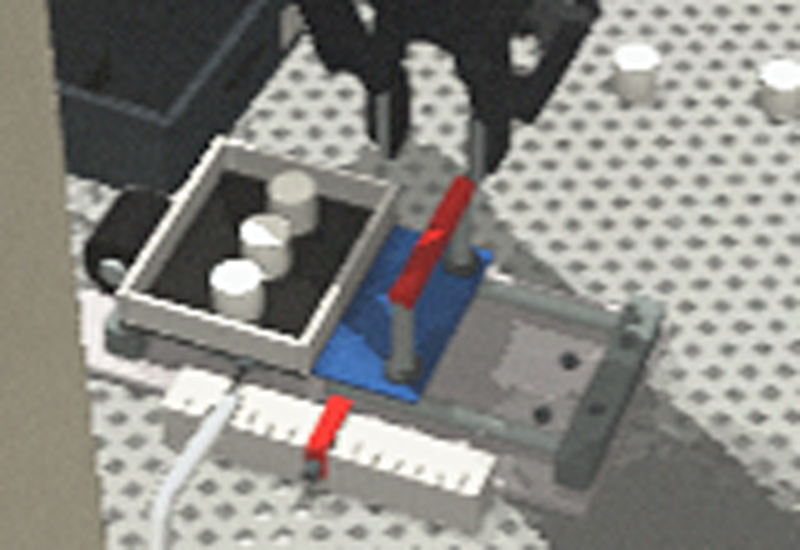

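The three caps stand in a row in the tray, at crop (292,200), (266,245) and (237,290). The fingers are above the red bar, so I lower and grip.

In the tool's units: 0.03 m is 0.48, 0.025 m is 0.4.

Request:
shift_gripper(increments=[[0.4,0,0,0.48,0,0,0],[0.4,0,0,0.4,0,0,0],[0.4,0,0,0.264,0,0,0],[0.4,0,0,0,0,0,0],[0.0,0,0,0,0,0,0]])

```text
time: 17.0
tool_pos: [0.499, -0.17, 0.0628]
tool_rot: [0.001, 0.669, 0.743, 0.0]
contact_force: [-0.4, -0.2, -0.4]
gripper_width: 0.201
grasp_force: 0.0
```

Request:
shift_gripper(increments=[[0,0,0,0,0,0,0],[0,0,0,0,0,0,0],[0,0,0,0,0,0,0]])

```text
time: 17.38
tool_pos: [0.4993, -0.1701, 0.0632]
tool_rot: [0.001, 0.669, 0.743, 0.001]
contact_force: [3.6, 1.9, 2.7]
gripper_width: 0.116
grasp_force: 58.8
```

```bash
python3 go.py .498 -.1695 .061
```

```text
t 17.38 pos [ 0.4993 -0.1701  0.0632] yawY 5.96 w 0.116 delta tool [ 0.0007 -0.0013  0.0022] tilt [ 3.3e-03 -8.0e-04 -1.0e+00]
```

In the tool's units: -0.005 m is -0.08, -0.004 m is -0.064.

Request:
shift_gripper(increments=[[0,0,-0.032,0,0,0,0],[0,0,-0.064,0,0,0,0],[0,0,-0.08,0,0,0,0],[0,0,-0.08,0,0,0,0],[0,0,-0.08,0,0,0,0]])

```text
time: 18.0
tool_pos: [0.4785, -0.1724, 0.0632]
tool_rot: [0.002, 0.669, 0.743, 0.001]
contact_force: [6.5, 1.6, 2.9]
gripper_width: 0.117
grasp_force: 58.8
```

Request:
shift_gripper(increments=[[0,0,-0.08,0,0,0,0],[0,0,-0.08,0,0,0,0],[0,0,-0.08,0,0,0,0],[0,0,-0.08,0,0,0,0],[0,0,-0.048,0,0,0,0]])

```text
time: 18.62
tool_pos: [0.456, -0.1748, 0.0632]
tool_rot: [0.002, 0.67, 0.743, 0.001]
contact_force: [8.2, 0.6, 1.6]
gripper_width: 0.119
grasp_force: 58.7
```

Request:
shift_gripper(increments=[[0,0,-0.016,0,0,0,0],[0,0,0,0,0,0,0],[0,0,0,0,0,0,0],[0,0,0,0,0,0,0]])

```text
time: 19.12
tool_pos: [0.455, -0.175, 0.0632]
tool_rot: [0.002, 0.67, 0.743, 0.001]
contact_force: [7.4, 0.8, 1.7]
gripper_width: 0.114
grasp_force: 58.7
```

```bash
python3 - <<'E'
from h import *
a=manip.grab_frame('scene')[200:310,210:370,::-1]; cv2.imwrite('pics/s5.png',cv2.resize(a,None,fx=5,fy=5,interpolation=cv2.INTER_CUBIC))
im=manip.grab_frame('top');a=im[170:270,250:340,::-1]; cv2.imwrite('pics/t5.png',cv2.resize(a,None,fx=6,fy=6,interpolation=cv2.INTER_CUBIC))
E
python3 go.py .453 -.174 .061
```

```text
t 19.23 pos [ 0.455  -0.1749  0.0632] yawY 5.94 w 0.112 delta tool [ 0.0011 -0.0019  0.0022] tilt [ 0.0046 -0.0012 -1.    ]
```

View pics/s5.png

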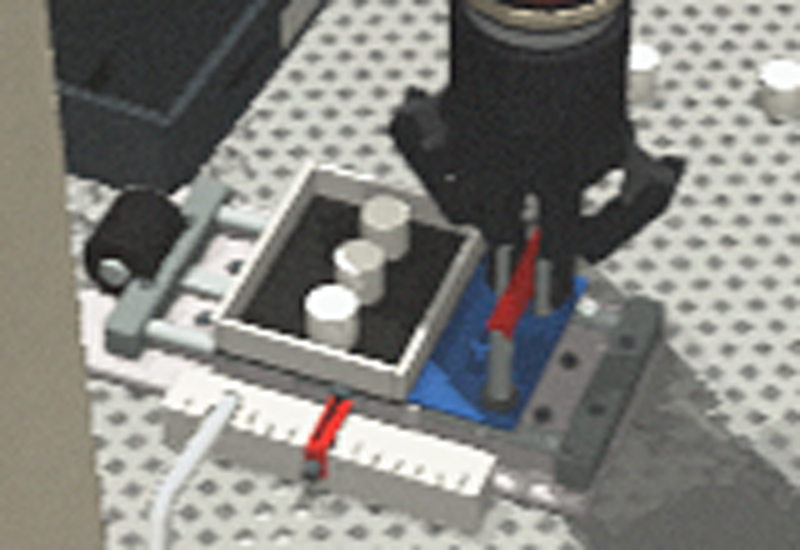

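View pics/t5.png

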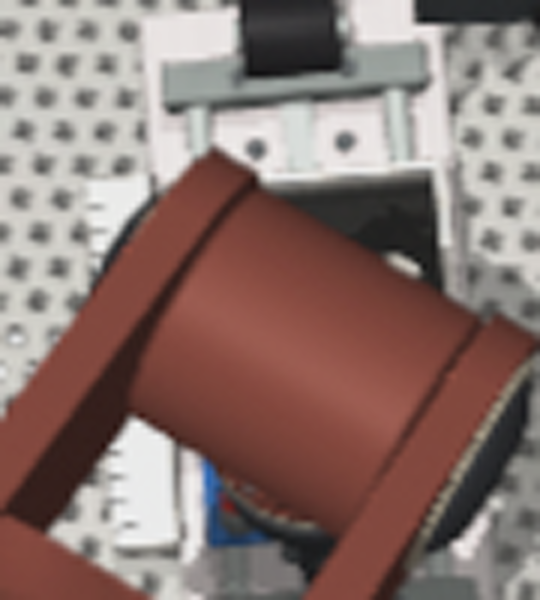

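The scene view shows the black pointer inside the red clip, around crop (330,422), with all three caps upright. The top view is blocked by the arm. I measure the offset before handing in.

```bash
python3 - <<'E'
from h import *
im=cv2.imread('pics/s5.png').astype(int); f=lambda x,y:np.array([210+(x+.5)/5-.5,200+(y+.5)/5-.5])
bx=np.array([np.cos(.105),np.sin(.105)]); o=cast('scene',f(275-210,0),0)
s0=cv2.imread('pics/s4.png').astype(int)
for y in (405,415,425,435):
    for nm,a in (('before',s0),('now',im)):
        red=[x for x in range(290,370) if a[y,x,2]-a[y,x,1]>70]
        e=[cast('scene',f(x,y),.034)[:2]@bx for x in (min(red),max(red))]
        row=a[y,min(red)+3:max(red)-2,2]; k=min(red)+3+row.argmin()
        print(y,nm,red[0],red[-1],'clip mid',np.round(np.mean(e)*1e3,1),'width',np.round((e[0]-e[1])*1e3,1),'dark',k,row.min(),np.round(cast('scene',f(k,y),.037)[:2]@bx*1e3,1))
E
```

```text
405 before 325 351 clip mid 499.6 width 10.6 dark 348 233 494.4
405 now 325 351 clip mid 499.6 width 10.6 dark 334 109 500.1
415 before 320 345 clip mid 499.5 width 10.2 dark 342 231 494.5
415 now 320 345 clip mid 499.5 width 10.2 dark 328 98 500.2
425 before 316 340 clip mid 499.1 width 9.8 dark 337 227 494.3
425 now 315 340 clip mid 499.3 width 10.2 dark 322 141 500.4
435 before 310 334 clip mid 499.2 width 9.7 dark 331 235 494.5
435 now 310 334 clip mid 499.2 width 9.7 dark 317 95 500.1
```

The pointer is within about 1 mm of the clip's middle, and the grip is steady at about 59 N.

```bash
python3 -c "
from plant import manip
print(manip.job_done())"
```

```text
the job is handed in; nothing more can be done
None
```

The job is handed in: three caps stand side by side in the tray, two are still on the bench, and the slide is gripped and held with the pointer about 1 mm from the middle of the red clip; the hand-in returned no verdict.

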